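# Put the cleaned microscope objectives back in order

### The arm

A 7-joint arm with a two-finger parallel gripper is mounted at the origin on the work surface. World frame = base frame: x ahead of the robot, y to its left, z up, the work surface at z = 0. Lengths are in m, angles in rad, forces in N, time in s.
With the tool pointing down it reaches from about 0.4 to 0.85 m from the base axis. Payload 10.4 kg.
Tool frame: the origin (TCP) lies between the finger pads; the fingertips stand 22 mm ahead of it and the grasp point (between the pads) lies 3 mm ahead of it; z points along the fingers, y is the line along which they close (so a half turn about z gives the same grasp; the last joint's range is limited). The gripper opens to 85 mm and grips with 20 to 120 N. Pads are 22 mm wide; open, the fingers measure 114 mm over their backs; the gripper's body (76 mm by 85 mm) begins 54 mm behind the grasp point. The pads swing forward as they close: fully open they stand 13 mm farther back than shut.
Start: joints at [1.174, 0.332, -0.065, 1.46, 0.022, 1.35, -0.088], TCP at [0.228, -0.582, 0.253] pointing down, gripper open.
Joint ranges: [-2.6, 2.6], [-0.5, 2.12], [-1.47, 1.34], [0.16, 2.42], [-1.27, 4.41], [0.06, 2.06], [-2.6, 2.6]. Speed limits (rad/s): [2.22, 2.22, 2.79, 2.79, 3.14, 3.14, 3.14].

### API

Orientations are given as a unit quaternion [x, y, z, w].
In Python, from workcell import manip, camera, ticket, boxes_of, outline_of gives the robot as it stands.
- The arm moves only by the tool carry_out, never from a script. Its argument "deltas" is a list of rows, each a list of 5 numbers: the shift along the tool's x, y, z as a fraction of full scale, then the turn about the tool's z as a fraction of full scale, then the opening, from -1 (shut) to 1 (fully open), so that 0 is half open. In form: [[tx, ty, tz, spin, gripper], ...]. A call has 1 to 20 rows; each row is the pose to reach, as a shift and turn from the pose commanded when the call began, along the tool's axes at that moment; what a row does not reach only later rows make up. Full scale, the value 1, is 150 mm for a shift and 30 degrees for a turn. A row lasts 1/8 s, in which the tool goes at most 62.5 mm and 10.7 degrees, less where a joint would pass 70% of its speed; a pose out of reach is approached as far as the arm can. A call with a number of a shift or a turn outside -1 to 1 is refused whole. A call with a gripper value outside its range is refused whole. The fingers move at their own pace and stop on an object; "force" is the grip in N (left out, the last holds). Time passes only in rows, so rows that repeat a pose let the fingers close. It gives the time, the measured TCP pose, the force, the opening and the grip force at its end, in the units of the state.
- manip.get_obs(): the state, without advancing time (a new reading comes with each control period).
- camera(name): name is "scene" or "side" or "wrist"; returns a dict with "img" (480x640x3 uint8, red, green, blue), "depth" (480x640 float32, m along the optical axis (not along the pixel's ray), 0 where there is no reading), "vertical_fov" (degrees; the focal length in pixels is half the picture's height over the tangent of half this angle, whatever the lens; pixels are square), "cx", "cy" (the principal point, pixels), "R" (3x3) and "t" (3): a world point X has camera coordinates R X + t. Camera axes: x right, y down, z forward; pixel columns grow to the right and rows downward; lengths in m; the calibration is good to about 2 mm. A picture is of the moment at which its call begins.
- ticket.hand_in(): hands the job in; it is judged then, once.
Trained networks look in a picture, given as the dict that the camera call returned (one of the last four; its "shot" number tells which), for a name from the list of things; names that differ only in an ending like _2 or _b are one class to them, and where a whole thing is asked for, a point or a joint stands for the part that bears it (a point fixed in the world has none). Each returns a list of dicts, best first, with "conf" (0 to 1); they miss things now and then, are a little off and sometimes report something else, mostly with a low value. They report only what shows in the picture. A call takes as long as a camera call.
- boxes_of(query, picture): "position" ([x, y, z] in m, in world coordinates, good to about 4 mm: the middle of the surface that is visible of it).
- outline_of(query, picture): "region" (480x640 bool, what is visible of it).
The state is a dict: "clock": time; "joint_pos": joint angles; "joint_velocities": joint speeds; "tau": joint torques, N m; "position": TCP position; "ee_rot": TCP orientation; "ft_force": force on the tool from outside, world axes, zero at the start; "torque": the same for the moment, N m; "grip_width": opening from 0.0 (shut) to 1.0 (fully open); "grasp_force": force on a finger pad.
Only numpy, scipy, OpenCV 4.12 (cv2) and the standard library are available. Lean on these libraries where they do the work, as an engineer would, in place of code of your own. Each camera call takes 0.05 s, during which the arm holds its last target. There are 200 camera calls.

### The job

The four microscope objectives have been cleaned and stand mixed up in the aluminium bar: move them over to the grey lens rack, one in each recess, in order of power. The shortest and widest (lowest power) goes in the recess beside the thumb lug, then the next taller one, and so on to the tallest and slimmest at the far end. Keep each upright with its front lens up, set it down on the floor of its recess without dropping it, and leave the oil bottle and the slide box where they are.

Things in the scene. Friction and masses are not known exactly. Their poses are not given: they have to be found in the camera images.
- objective1: Microscope objective, lowest power: widest and shortest, broad flat front lens. Steel, dark knurled band. Thread (20 mm diameter, 5 mm tall) down, lens up; straight barrel 44 mm in diameter from 5 to 30 mm above its underside, then tapers; 36 mm tall, about 200 g. Origin: centre of its underside; z along its axis, up. Starts in the aluminium bar: fixed, low, 274 x 66 mm, top 22 mm above the bench.
- objective2: Microscope objective, second lowest power: second widest, second shortest. Steel, dark knurled band. Thread (20 mm diameter, 5 mm tall) down, lens up; straight barrel 37 mm in diameter from 5 to 38 mm above its underside, then tapers; 46 mm tall, about 190 g. Origin: centre of its underside; z along its axis, up. Starts in the aluminium bar, where the four stand in a row in any order, 68 mm apart.
- objective3: Microscope objective, second highest power: second slimmest, second tallest. Steel, dark knurled band. Thread (20 mm diameter, 5 mm tall) down, lens up; straight barrel 31 mm in diameter from 5 to 47 mm above its underside, then tapers; 57 mm tall, about 180 g. Origin: centre of its underside; z along its axis, up. Starts in the aluminium bar: each thread sits in a hole 23 mm wide, 4 mm deep, and lifts straight out.
- objective4: Microscope objective, highest power: slimmest and tallest, narrow pointed nose. Steel, dark knurled band. Thread (20 mm diameter, 5 mm tall) down, lens up; straight barrel 25 mm in diameter from 5 to 55 mm above its underside, then tapers; 68 mm tall, about 150 g. Origin: centre of its underside; z along its axis, up. Starts in the aluminium bar.
- seat1: First recess, next to the thumb lug, of the lens rack: round, 60 mm wide, 6 mm deep, pale flat floor. Origin: centre of the floor's top face, where an objective's underside rests (18 mm above the bench); z up, x along the row away from the lug. The rack is a fixed grey block, 288 x 84 mm, top 24 mm above the bench; a flat lug with a finger hole sticks out 36 mm at one end only.
- seat2: Second recess from the thumb lug, of the lens rack: round, 60 mm wide, 6 mm deep, pale flat floor. Origin: centre of the floor's top face, where an objective's underside rests (18 mm above the bench); z up, x along the row away from the lug. Recesses are 68 mm apart.
- seat3: Third recess from the thumb lug, of the lens rack: round, 60 mm wide, 6 mm deep, pale flat floor. Origin: centre of the floor's top face, where an objective's underside rests (18 mm above the bench); z up, x along the row away from the lug.
- seat4: Last recess, farthest from the thumb lug, of the lens rack: round, 60 mm wide, 6 mm deep, pale flat floor. Origin: centre of the floor's top face, where an objective's underside rests (18 mm above the bench); z up, x along the row away from the lug.
- oil_bottle: Bystander: small amber bottle with a black pointed cap, 34 mm in diameter, 86 mm tall. Origin: centre of its underside. To be left alone.
- slide_box: Bystander: closed white slide box with a blue lid, 86 x 101 x 34 mm. Origin: centre of its underside. To be left alone.

How it is judged:
At the end, for the whole second after the job is handed in: Each objective stands free and at rest on the floor of its own recess (within 19 mm of its centre, 4 mm in height), upright within 0.1 rad, in order of height from the lug: shortest first, tallest last. Oil bottle and slide box are within 20 mm of where they stood (horizontal distance between objective1 and seat1 below 0.019 m and z of objective1 in the frame of seat1 between -0.004 and 0.004 m and angle between each of objective1, objective2, objective3, objective4's own z axis and vertical below 0.1 rad and linear speed of each of objective1, objective2, objective3, objective4 below 0.02 m/s and horizontal distance between objective2 and seat2 below 0.019 m and z of objective2 in the frame of seat2 between -0.004 and 0.004 m and horizontal distance between objective3 and seat3 below 0.019 m and z of objective3 in the frame of seat3 between -0.004 and 0.004 m and horizontal distance between objective4 and seat4 below 0.019 m and z of objective4 in the frame of seat4 between -0.004 and 0.004 m and distance of each of oil_bottle, slide_box from where it was at the start of the episode below 0.02 m); the robot touches nothing.
It fails at once if an objective is tipped over (leans more than about 45 degrees) (angle between any of objective1, objective2, objective3, objective4's own z axis and vertical above 0.8 rad).
It fails at once if an objective is dropped: it falls freely, out of the fingers, from more than about 20 mm ((contact force between the fingers and objective1 below 0.01 N and linear speed of objective1 above 0.63 m/s) or (contact force between the fingers and objective2 below 0.01 N and linear speed of objective2 above 0.63 m/s) or (contact force between the fingers and objective3 below 0.01 N and linear speed of objective3 above 0.63 m/s) or (contact force between the fingers and objective4 below 0.01 N and linear speed of objective4 above 0.63 m/s)).
It fails at once if the oil bottle or the slide box is pushed more than 20 mm or knocked over (distance of any of oil_bottle, slide_box from where it was at the start of the episode above 0.02 m or angle between any of oil_bottle, slide_box's own z axis and vertical above 0.5 rad).
It also fails if it takes over 96 s, if anything falls off the work surface, if the arm or the gripper's body presses on something with over 40 N, if the wrist force passes 120 N, or if a joint passes its speed limit or range.

## Working session

There is one attempt and no reset: what is moved stays moved. The work goes in short steps, Python scripts to look and compute and a tool call to move; the robot and the scene stay as the last step left them, time stands still between calls to the robot, and variables do not carry over. Pictures are saved under pics/ and viewed, at most 14 in all, crops included, and the job is handed in when it is done.

Besides the shell and the picture viewer there is one more tool, called after "Call:" as name([rows], argument=value, ...), one row to a line, values as JSON. carry_out: Moves the arm, as the interface text tells. Its arguments: {"type":"object","properties":{"deltas":{"type":"array","items":{"type":"array","items":{"type":"number"}}},"force":{"type":"number"}},"required":["deltas"]}

```bash
mkdir -p pics; ls
cat > h.py <<'E'
import numpy as np, cv2
from workcell import manip, camera, ticket, boxes_of, outline_of
def world(p,depth=None):
    d=p["depth"] if depth is None else depth
    f=240/np.tan(np.radians(p["vertical_fov"])/2)
    v,u=np.mgrid[0:480,0:640]
    c=np.stack([(u-p["cx"])/f*d,(v-p["cy"])/f*d,d],-1)
    return (c-p["t"])@p["R"]
def save(p,n): cv2.imwrite(f"pics/{n}.png",p["img"][:,:,::-1])
E
python3 - <<'E'
from h import *
np.set_printoptions(precision=4,suppress=True)
o=manip.get_obs(); print({k:np.round(v,3) for k,v in o.items()})
ps={n:camera(n) for n in("scene","side")}
ims=[]
for n,p in ps.items():
    ims.append(cv2.resize(p["img"],(400,300)))
    print(n,p["vertical_fov"],p["cx"],p["cy"],-p["R"].T@p["t"])
    save(p,n)
    for q in ["objective1","objective2","objective3","objective4","seat1","seat2","seat3","seat4","oil_bottle","slide_box"]:
        print(q,[(np.round(b["position"],3),round(b["conf"],2)) for b in boxes_of(q,p)[:3]])
E
```

```text
pics
{'clock': np.float64(0.0), 'joint_pos': array([ 1.174,  0.333, -0.065,  1.461,  0.022,  1.35 , -0.089]), 'joint_velocities': array([-0.   ,  0.001, -0.001, -0.002,  0.001, -0.001,  0.002]), 'tau': array([  0.   , -62.545,   0.049, -39.16 ,   0.016,   0.01 ,  -0.   ]), 'position': array([ 0.228, -0.582,  0.253]), 'ee_rot': array([ 0.983,  0.186, -0.   , -0.001]), 'ft_force': array([-0.142,  0.687, -0.614]), 'torque': array([0.043, 0.008, 0.025]), 'grasp_force': np.float64(0.0), 'grip_width': np.float64(0.998)}
scene 48.71335988295802 323.34583873092396 234.49604284720323 [ 1.0651 -0.1476  0.816 ]
objective1 [(array([0.504, 0.197, 0.06 ]), 0.79), (array([0.556, 0.159, 0.052]), 0.61), (array([0.604, 0.121, 0.064]), 0.6)]
objective2 [(array([0.504, 0.197, 0.06 ]), 0.79), (array([0.556, 0.159, 0.052]), 0.61), (array([0.604, 0.121, 0.064]), 0.6)]
objective3 [(array([0.504, 0.197, 0.06 ]), 0.79), (array([0.556, 0.159, 0.052]), 0.61), (array([0.604, 0.121, 0.064]), 0.6)]
objective4 [(array([0.504, 0.197, 0.06 ]), 0.79), (array([0.556, 0.159, 0.052]), 0.61), (array([0.604, 0.121, 0.064])
[... 1220 characters left out ...]
), (array([0.487, 0.217, 0.064]), 0.91), (array([0.536, 0.182, 0.054]), 0.58)]
seat1 [(array([ 0.519, -0.23 ,  0.022]), 0.81), (array([ 0.563, -0.18 ,  0.022]), 0.77), (array([ 0.601, -0.126,  0.015]), 0.75)]
seat2 [(array([ 0.519, -0.23 ,  0.022]), 0.81), (array([ 0.563, -0.18 ,  0.022]), 0.77), (array([ 0.601, -0.126,  0.015]), 0.75)]
seat3 [(array([ 0.519, -0.23 ,  0.022]), 0.81), (array([ 0.563, -0.18 ,  0.022]), 0.77), (array([ 0.601, -0.126,  0.015]), 0.75)]
seat4 [(array([ 0.519, -0.23 ,  0.022]), 0.81), (array([ 0.563, -0.18 ,  0.022]), 0.77), (array([ 0.601, -0.126,  0.015]), 0.75)]
oil_bottle [(array([0.764, 0.126, 0.04 ]), 0.83)]
slide_box [(array([ 0.768, -0.015,  0.03 ]), 0.58)]
```

View pics/scene.png

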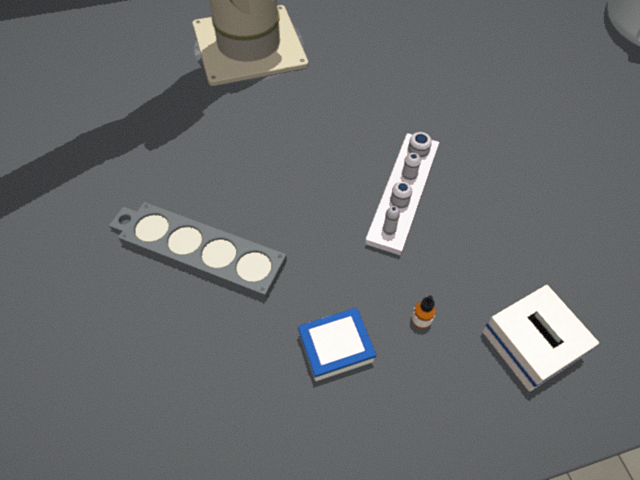

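View pics/side.png

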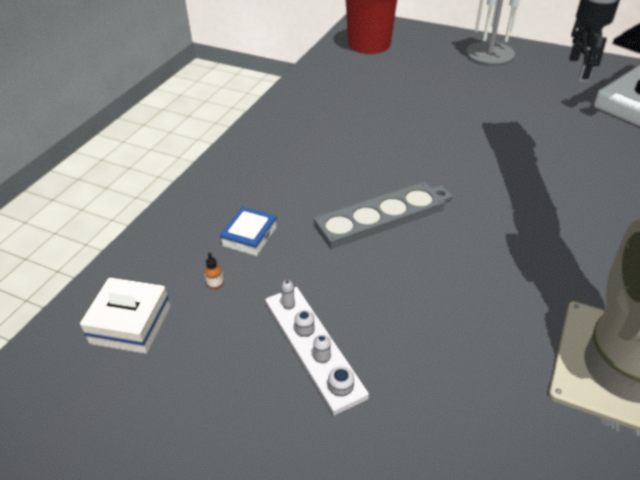

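The scene view shows the rack, with its lug at pixel (124,218) near the robot and its seats at (151,228) to (254,266). The bar runs from (420,143) to (392,220), and from the robot end outward the order is objectives 1, 3, 2, 4. Next I'll fit the bar and rack geometry from both views.

```bash
cat > fit.py <<'E'
from h import *
np.set_printoptions(precision=4,suppress=True)
for n in("scene","side"):
    p=camera(n); W=world(p); ok=p["depth"]>0
    x,y,z=W[...,0],W[...,1],W[...,2]
    bench=ok&(x>.5)&(x<.7)&(y>-.05)&(y<.05); print(n,"bench z",np.median(z[bench]))
    for nm,c,L,w in(("bar",(.51,.19),.274,.066),("rack",(.54,-.21),.34,.084)):
        near=ok&(np.hypot(x-c[0],y-c[1])<.2)
        lo,hi=(.016,.028)
        m=near&(z>lo)&(z<hi)
        m=cv2.morphologyEx(m.astype(np.uint8),cv2.MORPH_OPEN,np.ones((3,3)))
        k,l,s,_=cv2.connectedComponentsWithStats(m); m=l==1+np.argmax(s[1:,4])
        r=cv2.minAreaRect((W[m][:,:2]*1000).astype(np.float32)); print(nm,"rect mm",np.round(r[0],1),np.round(r[1],1),round(r[2],2),"ztop med",np.median(z[m]),np.percentile(z[m],90))
    for q in("objective1","seat1"):
        for b in outline_of(q,p)[:8]:
            m=b["region"]&ok
            if m.sum()<30: continue
            P=W[m]; zt=np.percentile(P[:,2],97); T=P[P[:,2]>zt-.004]
            (e,_)=cv2.minEnclosingCircle(np.argwhere(m)[:,::-1].astype(np.float32))
            ray=p["R"].T@np.array([(e[0]-p["cx"]),(e[1]-p["cy"]),240/np.tan(np.radians(p["vertical_fov"])/2)]); C=-p["R"].T@p["t"]
            g=C+ray*(.018-C[2])/ray[2]
            print(q,round(b["conf"],2),"px",np.round(e),"med",np.median(P,0),"ztop",round(zt,4),"topxy",(T.min(0)+T.max(0))[:2]/2,"ray@.018",g[:2],"area",m.sum())
E
python3 fit.py
```

```text
scene bench z -0.0021403362459058097
bar rect mm [519.  189.7] [ 66.3 278.6] 52.67 ztop med 0.01990770039623449 0.02196906042506753
rack rect mm [ 540.5 -202.3] [290.1  87.5] 50.79 ztop med 0.021517920270702734 0.023478398066056616
objective1 0.98 px [410. 166.] med [0.5017 0.2036 0.0579] ztop 0.0745 topxy [0.4931 0.208 ] ray@.018 [0.4716 0.2212] area 361
objective1 0.95 px [390. 220.] med [0.6083 0.1231 0.0613] ztop 0.0849 topxy [0.6026 0.127 ] ray@.018 [0.581  0.1371] area 379
objective1 0.94 px [402. 196.] med [0.5558 0.1636 0.0538] ztop 0.0639 topxy [0.5685 0.1567] ray@.018 [0.5347 0.1778] area 512
objective1 0.83 px [420. 145.] med [0.4472 0.247  0.049 ] ztop 0.0542 topxy [0.4554 0.243 ] ray@.018 [0.4252 0.26  ] area 473
objective1 0.19 px [152. 228.] med [ 0.4747 -0.2805  0.0158] ztop 0.0182 topxy [ 0.4744 -0.2794] ray@.018 [ 0.477  -0.2799] area 624
seat1 0.94 px [152. 228.] med [ 0.4748 -0.2796  0.0158] ztop 0.0182 topxy [ 0.4744 -0.2793] ray@.018 [ 0.4768 -0.2793] area 628
seat1 0.93 px [218. 254.] med [ 0.5616 -0.1753  0.0159] ztop 0.0188 topxy [ 0.5627 -0.1756] ray@.018 [ 
[... 823 characters left out ...]
0.0657 topxy [0.545  0.1689] ray@.018 [0.5547 0.1509] area 472
objective1 0.56 px [342. 382.] med [0.4337 0.2578 0.0515] ztop 0.0563 topxy [0.4366 0.2511] ray@.018 [0.4408 0.2384] area 687
seat1 0.75 px [367. 216.] med [ 0.5608 -0.1784  0.0176] ztop 0.0206 topxy [ 0.5601 -0.1775] ray@.018 [ 0.5607 -0.1804] area 298
seat1 0.61 px [339. 225.] med [ 0.6051 -0.1265  0.0175] ztop 0.0205 topxy [ 0.6051 -0.1251] ray@.018 [ 0.6047 -0.1262] area 335
seat1 0.55 px [419. 198.] med [ 0.4749 -0.2849  0.0174] ztop 0.0209 topxy [ 0.4739 -0.2853] ray@.018 [ 0.4743 -0.2855] area 275
seat1 0.53 px [393. 207.] med [ 0.5175 -0.2322  0.0173] ztop 0.0209 topxy [ 0.5181 -0.2281] ray@.018 [ 0.5168 -0.2317] area 310
```

```bash
cat > plan.py <<'E'
import sys,json,numpy as np
# pose: x,y,z (m), yaw of tool x (deg); tool z down
OBJ={1:(.4376,.2505),3:(.4917,.2093),2:(.5457,.1681),4:(.5998,.1269)}
SEAT={1:(.4752,-.2825),2:(.5182,-.2298),3:(.5612,-.1772),4:(.6043,-.1246)}
def leg(pose,tgt,nd=2,step=.032,ramp=True):
    """rows (shift/turn fractions) of one call from pose towards tgt, and the pose it commands"""
    x,y,z,a=pose; r=np.radians(a); d=np.array(tgt[:3])-pose[:3]
    f=np.array([d[0]*np.cos(r)+d[1]*np.sin(r), d[0]*np.sin(r)-d[1]*np.cos(r), -d[2]])/.15
    f=np.append(f,-(tgt[3]-a)/30); f=np.round(f/max(1,abs(f).max()),nd)
    n=max(int(np.ceil(np.linalg.norm(f[:3])*.15/step)),int(np.ceil(abs(f[3])*30/7)),1)
    rows=[[round(float(v),nd) for v in f*(i+1)/n] for i in range(n)]
    s=f[:3]*.15
    new=[x+s[0]*np.cos(r)+s[1]*np.sin(r), y+s[0]*np.sin(r)-s[1]*np.cos(r), z-s[2], a-f[3]*30]
    return rows,new
def go(pose,tgts,grip):
    for t in tgts:
        for k in range(8):
            rows,pose=leg(pose,t); print(json.dumps([r+[grip] for r in rows]),"->",np.round(pose,4))
            if np.linalg.norm(np.array(pose[:3])-t[:3])<.0025 and abs(pose[3]-t[3])<1: break
    return pose
def pose_now():
    from workcell import manip
    o=manip.get_obs(); q=o["ee_rot"]; return [*o["position"],np.degrees(2*np.arctan2(q[1],q[0]))]
E
python3 - <<'E'
from plan import *
p=pose_now(); print(p)
go(p,[(.5998,.1269,.2,142)],1)
E
```

```text
[np.float64(0.22825622604405835), np.float64(-0.5818469979636154), np.float64(0.2533296247838811), np.float64(21.417708400887722)]
[[0.14, -0.12, 0.01, -0.14, 1], [0.29, -0.25, 0.03, -0.29, 1], [0.43, -0.37, 0.04, -0.43, 1], [0.57, -0.5, 0.05, -0.57, 1], [0.71, -0.62, 0.06, -0.71, 1], [0.86, -0.75, 0.08, -0.86, 1], [1.0, -0.87, 0.09, -1.0, 1]] -> [ 0.3202 -0.4056  0.2398 51.4177]
[[0.2, -0.04, 0.01, -0.15, 1], [0.4, -0.08, 0.03, -0.31, 1], [0.6, -0.11, 0.04, -0.46, 1], [0.8, -0.15, 0.06, -0.62, 1], [1.0, -0.19, 0.07, -0.77, 1]] -> [ 0.3915 -0.2706  0.2293 74.5177]
[[0.2, 0.04, 0.01, -0.15, 1], [0.4, 0.09, 0.03, -0.31, 1], [0.6, 0.13, 0.04, -0.46, 1], [0.8, 0.18, 0.06, -0.62, 1], [1.0, 0.22, 0.07, -0.77, 1]] -> [ 0.4634 -0.1348  0.2188 97.6177]
[[0.17, 0.12, 0.01, -0.15, 1], [0.33, 0.23, 0.03, -0.31, 1], [0.5, 0.35, 0.04, -0.46, 1], [0.67, 0.47, 0.05, -0.61, 1], [0.83, 0.58, 0.07, -0.77, 1], [1.0, 0.7, 0.08, -0.92, 1]] -> [5.475000e-01 2.780000e-02 2.068000e-01 1.252177e+02]
[[0.09, 0.17, 0.01, -0.14, 1], [0.17, 0.34, 0.03, -0.28, 1], [0.26, 0.5, 0.04, -0.42, 1], [0.34, 0.67, 0.05, -0.56, 1]] -> [6.002000e-01 1.274000e-01 1.993000e-01 1.420177e+02]
```

Call:
carry_out([
  [0.14, -0.12, 0.01, -0.14, 1],
  [0.29, -0.25, 0.03, -0.29, 1],
  [0.43, -0.37, 0.04, -0.43, 1],
  [0.57, -0.5, 0.05, -0.57, 1],
  [0.71, -0.62, 0.06, -0.71, 1],
  [0.86, -0.75, 0.08, -0.86, 1],
  [1.0, -0.87, 0.09, -1.0, 1],
], force=50)

```text
clock: 2.28
position: [0.3209, -0.4042, 0.2398]
ee_rot: [0.9, 0.436, 0.0, 0.0]
ft_force: [0.7, -0.2, 0.3]
grip_width: 1.005
grasp_force: 0.0
```

Call:
carry_out([
  [0.2, -0.04, 0.01, -0.15, 1],
  [0.4, -0.08, 0.03, -0.31, 1],
  [0.6, -0.11, 0.04, -0.46, 1],
  [0.8, -0.15, 0.06, -0.62, 1],
  [1.0, -0.19, 0.07, -0.77, 1],
])

```text
clock: 2.9
position: [0.3924, -0.2687, 0.2291]
ee_rot: [0.794, 0.608, -0.0, -0.0]
ft_force: [0.3, -1.4, 0.5]
grip_width: 0.998
grasp_force: 0.0
```

Call:
carry_out([
  [0.2, 0.04, 0.01, -0.15, 1],
  [0.4, 0.09, 0.03, -0.31, 1],
  [0.6, 0.13, 0.04, -0.46, 1],
  [0.8, 0.18, 0.06, -0.62, 1],
  [1.0, 0.22, 0.07, -0.77, 1],
])

```text
clock: 3.52
position: [0.4643, -0.133, 0.2186]
ee_rot: [0.657, 0.754, 0.0, -0.0]
ft_force: [0.3, 0.2, -0.1]
grip_width: 1.002
grasp_force: 0.0
```

Call:
carry_out([
  [0.17, 0.12, 0.01, -0.15, 1],
  [0.33, 0.23, 0.03, -0.31, 1],
  [0.5, 0.35, 0.04, -0.46, 1],
  [0.67, 0.47, 0.05, -0.61, 1],
  [0.83, 0.58, 0.07, -0.77, 1],
  [1.0, 0.7, 0.08, -0.92, 1],
])

```text
clock: 4.28
position: [0.5482, 0.0294, 0.2064]
ee_rot: [0.458, 0.889, 0.0, -0.0]
ft_force: [-0.2, -0.5, 0.2]
grip_width: 1.001
grasp_force: 0.0
```

Call:
carry_out([
  [0.09, 0.17, 0.01, -0.14, 1],
  [0.17, 0.34, 0.03, -0.28, 1],
  [0.26, 0.5, 0.04, -0.42, 1],
  [0.34, 0.67, 0.05, -0.56, 1],
  [0.34, 0.67, 0.05, -0.56, 1],
  [0.34, 0.67, 0.05, -0.56, 1],
])

```text
clock: 5.03
position: [0.6001, 0.1273, 0.1989]
ee_rot: [0.325, 0.946, -0.0, -0.0]
ft_force: [-0.2, -0.5, 0.4]
grip_width: 0.999
grasp_force: 0.0
```

```bash
cat > wr.py <<'E'
import sys
from h import *
from plan import pose_now
np.set_printoptions(precision=4,suppress=True)
p=camera("wrist"); save(p,sys.argv[1]); W=world(p); ok=p["depth"]>0
print("pose",np.round(pose_now(),4),"cam",-p["R"].T@p["t"])
for q in sys.argv[2:]:
    for b in outline_of(q,p)[:6]:
        m=b["region"]&ok
        if m.sum()<30: continue
        P=W[m]; zt=np.percentile(P[:,2],97); T=P[P[:,2]>zt-.004]
        print(q,round(b["conf"],2),"px",np.argwhere(m).mean(0)[::-1].round(),"ztop",round(zt,4),"topxy",(T.min(0)+T.max(0))[:2]/2,"med",np.median(P,0))
E
python3 wr.py w1 objective1
```

```text
pose [  0.6002   0.1268   0.1991 141.9656] cam [0.5409 0.175  0.3195]
objective1 0.95 px [316. 230.] ztop 0.0869 topxy [0.6004 0.1281] med [0.5961 0.131  0.0772]
objective1 0.76 px [314. 119.] ztop 0.0656 topxy [0.547  0.1685] med [0.5463 0.169  0.0631]
objective1 0.58 px [313.  13.] ztop 0.0736 topxy [0.4996 0.2038] med [0.5033 0.2018 0.0646]
```

Call:
carry_out([
  [0, 0, 0.2, 0, 1],
  [0, 0, 0.4, 0, 1],
  [0, 0, 0.6, 0, 1],
  [0, 0, 0.75, 0, 1],
  [0, 0, 0.87, 0, 1],
  [0, 0, 0.93, 0, 1],
  [0, 0, 0.93, 0, 1],
  [0, 0, 0.93, 0, -1],
  [0, 0, 0.93, 0, -1],
  [0, 0, 0.93, 0, -1],
  [0, 0, 0.93, 0, -1],
  [0, 0, 0.93, 0, -1],
  [0, 0, 0.93, 0, -1],
  [0, 0, 0.93, 0, -1],
  [0, 0, 0.93, 0, -1],
], force=50)

```text
clock: 7.0
position: [0.6004, 0.1273, 0.0602]
ee_rot: [0.325, 0.946, -0.0, 0.0]
ft_force: [-1.0, -1.1, 5.2]
grip_width: 0.279
grasp_force: 48.9
```

Run:
```python
from plan import *
p=[.6002,.1274,.1993,142.0]
go(p,[(.6043,-.1246,.2,51)],-1)
```

```text
[[-0.07, -0.09, -0.0, 0.2, -1], [-0.14, -0.17, -0.0, 0.4, -1], [-0.21, -0.26, -0.0, 0.6, -1], [-0.28, -0.34, -0.0, 0.8, -1], [-0.35, -0.43, -0.0, 1.0, -1]] -> [6.019e-01 4.430e-02 1.993e-01 1.120e+02]
[[-0.1, -0.04, -0.0, 0.2, -1], [-0.21, -0.08, -0.0, 0.4, -1], [-0.31, -0.12, -0.0, 0.6, -1], [-0.42, -0.16, -0.0, 0.8, -1], [-0.52, -0.2, -0.0, 1.0, -1]] -> [ 6.033e-01 -3.930e-02  1.993e-01  8.200e+01]
[[-0.11, 0.02, -0.0, 0.2, -1], [-0.22, 0.03, -0.0, 0.4, -1], [-0.32, 0.05, -0.0, 0.6, -1], [-0.43, 0.06, -0.0, 0.8, -1], [-0.54, 0.08, -0.0, 1.0, -1]] -> [ 0.6039 -0.1212  0.1993 52.    ]
[[-0.02, 0.02, -0.0, 0.03, -1]] -> [ 0.6044 -0.1254  0.1993 51.1   ]
```

Call:
carry_out([
  [0, 0, -0.06, 0, -1],
  [0, 0, -0.2, 0, -1],
  [0, 0, -0.4, 0, -1],
  [0, 0, -0.6, 0, -1],
  [0, 0, -0.8, 0, -1],
  [0, 0, -0.93, 0, -1],
  [0, 0, -0.93, 0, -1],
])

```text
clock: 7.88
position: [0.6009, 0.1277, 0.2011]
ee_rot: [0.325, 0.946, 0.001, 0.001]
ft_force: [0.0, 0.5, -1.6]
grip_width: 0.275
grasp_force: 49.0
```

Call:
carry_out([
  [-0.07, -0.09, 0, 0.2, -1],
  [-0.14, -0.17, 0, 0.4, -1],
  [-0.21, -0.26, 0, 0.6, -1],
  [-0.28, -0.34, 0, 0.8, -1],
  [-0.35, -0.43, 0, 1.0, -1],
])

```text
clock: 8.5
position: [0.6013, 0.0437, 0.1979]
ee_rot: [0.56, 0.828, -0.001, -0.001]
ft_force: [0.2, -0.4, -1.2]
grip_width: 0.272
grasp_force: 49.0
```

Call:
carry_out([
  [-0.1, -0.04, 0, 0.2, -1],
  [-0.21, -0.08, 0, 0.4, -1],
  [-0.31, -0.12, 0, 0.6, -1],
  [-0.42, -0.16, 0, 0.8, -1],
  [-0.52, -0.2, 0, 1.0, -1],
])

```text
clock: 9.12
position: [0.6027, -0.04, 0.1978]
ee_rot: [0.756, 0.655, -0.001, -0.001]
ft_force: [0.3, -0.4, -1.5]
grip_width: 0.275
grasp_force: 49.0
```

Call:
carry_out([
  [-0.11, 0.02, 0, 0.2, -1],
  [-0.22, 0.03, 0, 0.4, -1],
  [-0.32, 0.05, 0, 0.6, -1],
  [-0.43, 0.06, 0, 0.8, -1],
  [-0.54, 0.08, 0, 1.0, -1],
  [-0.54, 0.08, 0, 1.0, -1],
])

```text
clock: 9.88
position: [0.6033, -0.1226, 0.1979]
ee_rot: [0.899, 0.438, -0.001, -0.0]
ft_force: [-0.1, -0.2, -1.9]
grip_width: 0.276
grasp_force: 49.0
```

```bash
python3 wr.py w2 objective4 seat4
```

```text
pose [ 0.6035 -0.1212  0.1982 52.0992] cam [ 0.6514 -0.0618  0.3183]
objective4 0.62 px [316. 353.] ztop 0.2244 topxy [ 0.6045 -0.1215] med [ 0.6091 -0.1156  0.2126]
seat4 0.96 px [319. 215.] ztop 0.0194 topxy [ 0.6058 -0.123 ] med [ 0.6058 -0.123   0.018 ]
seat4 0.74 px [320. 281.] ztop 0.0194 topxy [ 0.5809 -0.1502] med [ 0.5805 -0.1583  0.0181]
seat4 0.6 px [314. 442.] ztop 0.0193 topxy [ 0.5317 -0.2093] med [ 0.4794 -0.2775  0.0181]
```

View pics/w2.png

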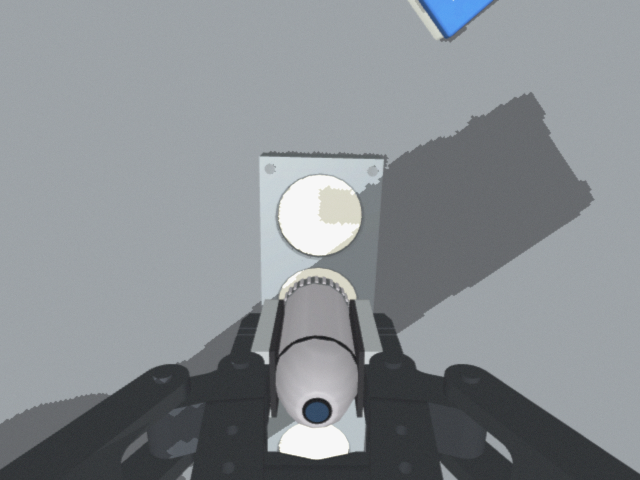

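The objective is held upright, and the end seat sits at pixel (320,215), about 1–3 mm from the commanded position. I'll correct for that and lower it.

Call:
carry_out([
  [-0.01, 0.015, 0.2, 0.03, -1],
  [-0.01, 0.015, 0.4, 0.03, -1],
  [-0.01, 0.015, 0.6, 0.03, -1],
  [-0.01, 0.015, 0.75, 0.03, -1],
  [-0.01, 0.015, 0.84, 0.03, -1],
  [-0.01, 0.015, 0.89, 0.03, -1],
  [-0.01, 0.015, 0.91, 0.03, -1],
  [-0.01, 0.015, 0.92, 0.03, -1],
  [-0.01, 0.015, 0.92, 0.03, -1],
  [-0.01, 0.015, 0.92, 0.03, -1],
])

```text
clock: 11.28
position: [0.6051, -0.1238, 0.0618]
ee_rot: [0.902, 0.431, 0.0, 0.0]
ft_force: [0.1, -0.5, -0.5]
grip_width: 0.273
grasp_force: 49.1
```

Call:
carry_out([
  [0, 0, 0.008, 0, -1],
  [0, 0, 0.008, 0, -1],
  [0, 0, 0.008, 0, -0.4],
  [0, 0, 0.008, 0, 0.3],
  [0, 0, 0.008, 0, 1],
  [0, 0, 0.008, 0, 1],
  [0, 0, 0.008, 0, 1],
  [0, 0, 0.008, 0, 1],
  [0, 0, -0.1, 0, 1],
  [0, 0, -0.3, 0, 1],
  [0, 0, -0.5, 0, 1],
  [0, 0, -0.7, 0, 1],
  [0, 0, -0.92, 0, 1],
  [0, 0, -0.92, 0, 1],
])

```text
clock: 13.02
position: [0.6064, -0.1237, 0.2036]
ee_rot: [0.902, 0.431, 0.002, 0.002]
ft_force: [-0.4, 0.5, -0.0]
grip_width: 0.998
grasp_force: 0.0
```

```bash
python3 wr.py w3 objective4 seat3
python3 - <<'E'
from plan import *
p=pose_now(); print(p)
go(p,[(.5457,.1681,.2,142)],1)
E
```

```text
pose [ 0.6056 -0.1238  0.2015 51.1182] cam [ 0.6544 -0.0635  0.3244]
objective4 0.77 px [313. 230.] ztop 0.087 topxy [ 0.6056 -0.1229] med [ 0.609  -0.1188  0.0774]
seat3 0.84 px [313. 301.] ztop 0.0193 topxy [ 0.562 -0.176] med [ 0.5624 -0.1761  0.0181]
seat3 0.7 px [314. 208.] ztop 0.0193 topxy [ 0.6051 -0.1237] med [ 0.6137 -0.1153  0.018 ]
seat3 0.66 px [312. 440.] ztop 0.0193 topxy [ 0.5332 -0.2108] med [ 0.48   -0.277   0.0182]
[np.float64(0.6045315913660575), np.float64(-0.12373943442803437), np.float64(0.19923139919563498), np.float64(51.11843891710927)]
[[0.08, -0.1, -0.0, -0.2, 1], [0.17, -0.2, -0.0, -0.4, 1], [0.25, -0.3, -0.0, -0.6, 1], [0.34, -0.4, -0.0, -0.8, 1], [0.42, -0.5, -0.0, -1.0, 1]] -> [ 5.85700e-01 -2.76000e-02  1.99200e-01  8.11184e+01]
[[0.12, -0.05, -0.0, -0.2, 1], [0.24, -0.09, -0.0, -0.4, 1], [0.37, -0.14, -0.0, -0.6, 1], [0.49, -0.18, -0.0, -0.8, 1], [0.61, -0.23, -0.0, -1.0, 1]] -> [5.657000e-01 6.810000e-02 1.992000e-01 1.111184e+02]
[[0.13, 0.02, -0.0, -0.2, 1], [0.26, 0.04, -0.0, -0.4, 1], [0.39, 0.07, -0.0, -0.6, 1], [0.52, 0.09, -0.0, -0.8, 1], [0.65, 0.11, -0.0, -1.0, 1]] -> [  0.546    0.165    0.1992 141.1184]
[[0.01, 0.01, -0.01, -0.03, 1]] -> [  0.5458   0.1671   0.2007 142.0184]
```

View pics/w3.png

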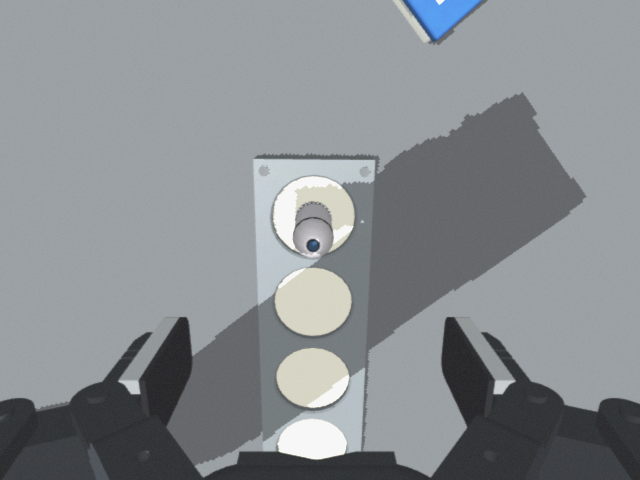

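The tallest objective stands centred in the end recess at pixel (313,230), with its top at 87 mm as expected. Objective 2 is next.

Call:
carry_out([
  [0.08, -0.1, 0, -0.2, 1],
  [0.17, -0.2, 0, -0.4, 1],
  [0.25, -0.3, 0, -0.6, 1],
  [0.34, -0.4, 0, -0.8, 1],
  [0.42, -0.5, 0, -1.0, 1],
])

```text
clock: 13.8
position: [0.5853, -0.0269, 0.1984]
ee_rot: [0.759, 0.652, -0.001, -0.001]
ft_force: [0.1, 0.4, 0.5]
grip_width: 1.0
grasp_force: 0.0
```

Call:
carry_out([
  [0.12, -0.05, 0, -0.2, 1],
  [0.24, -0.09, 0, -0.4, 1],
  [0.37, -0.14, 0, -0.6, 1],
  [0.49, -0.18, 0, -0.8, 1],
  [0.61, -0.23, 0, -1.0, 1],
])

```text
clock: 14.42
position: [0.5654, 0.0686, 0.1984]
ee_rot: [0.564, 0.826, -0.001, -0.001]
ft_force: [-0.2, 0.4, 0.2]
grip_width: 1.001
grasp_force: 0.0
```

Call:
carry_out([
  [0.13, 0.02, 0, -0.2, 1],
  [0.27, 0.05, 0, -0.4, 1],
  [0.4, 0.07, 0, -0.6, 1],
  [0.53, 0.1, 0, -0.8, 1],
  [0.67, 0.12, 0, -1.0, 1],
  [0.67, 0.12, 0, -1.0, 1],
  [0.67, 0.12, 0, -1.0, 1],
])

```text
clock: 15.3
position: [0.5467, 0.1673, 0.1988]
ee_rot: [0.334, 0.943, -0.0, -0.0]
ft_force: [-0.4, -0.4, -0.3]
grip_width: 1.004
grasp_force: 0.0
```

```bash
python3 wr.py w4 objective2
```

```text
pose [  0.5469   0.167    0.1989 140.9399] cam [0.4884 0.2161 0.3193]
objective2 0.84 px [317. 223.] ztop 0.0655 topxy [0.5466 0.1688] med [0.5429 0.1718 0.0623]
objective2 0.7 px [313. 117.] ztop 0.0764 topxy [0.493  0.2099] med [0.4924 0.2103 0.0725]
objective2 0.68 px [310.  17.] ztop 0.0554 topxy [0.4451 0.2462] med [0.4504 0.2418 0.0528]
```

Call:
carry_out([
  [0.01, 0.005, 0.2, -0.02, 1],
  [0.01, 0.005, 0.4, -0.02, 1],
  [0.01, 0.005, 0.6, -0.02, 1],
  [0.01, 0.005, 0.8, -0.02, 1],
  [0.01, 0.005, 0.92, -0.02, 1],
  [0.01, 0.005, 0.99, -0.02, 1],
  [0.01, 0.005, 0.99, -0.02, 1],
  [0.01, 0.005, 0.99, -0.02, -1],
  [0.01, 0.005, 0.99, -0.02, -1],
  [0.01, 0.005, 0.99, -0.02, -1],
  [0.01, 0.005, 0.99, -0.02, -1],
  [0.01, 0.005, 0.99, -0.02, -1],
  [0.01, 0.005, 0.99, -0.02, -1],
  [0.01, 0.005, 0.99, -0.02, -1],
])

```text
clock: 17.15
position: [0.5463, 0.1699, 0.0516]
ee_rot: [0.328, 0.945, 0.0, 0.0]
ft_force: [-2.6, -1.1, 5.8]
grip_width: 0.412
grasp_force: 49.4
```

Run:
```python
from plan import *
p=pose_now(); p[2]=.1992; print(p)
go(p,[(.519,-.229,.2,51)],-1)
```

```text
[np.float64(0.5462718962772817), np.float64(0.1698588819826905), 0.1992, np.float64(141.7078823992668)]
[[-0.1, -0.15, -0.0, 0.2, -1], [-0.2, -0.29, -0.0, 0.4, -1], [-0.3, -0.44, -0.0, 0.6, -1], [-0.4, -0.58, -0.0, 0.8, -1], [-0.5, -0.73, -0.0, 1.0, -1]] -> [5.373000e-01 3.740000e-02 1.992000e-01 1.117079e+02]
[[-0.16, -0.08, -0.0, 0.2, -1], [-0.32, -0.15, -0.0, 0.4, -1], [-0.47, -0.23, -0.0, 0.6, -1], [-0.63, -0.3, -0.0, 0.8, -1], [-0.79, -0.38, -0.0, 1.0, -1]] -> [ 0.5282 -0.0937  0.1992 81.7079]
[[-0.18, 0.01, -0.0, 0.2, -1], [-0.35, 0.03, -0.0, 0.4, -1], [-0.53, 0.04, -0.01, 0.6, -1], [-0.7, 0.06, -0.01, 0.8, -1], [-0.88, 0.07, -0.01, 1.0, -1]] -> [ 0.5195 -0.2259  0.2007 51.7079]
[[-0.02, 0.01, 0.0, 0.02, -1]] -> [ 0.5188 -0.2292  0.2007 51.1079]
```

Call:
carry_out([
  [0, 0, -0.06, 0, -1],
  [0, 0, -0.2, 0, -1],
  [0, 0, -0.4, 0, -1],
  [0, 0, -0.6, 0, -1],
  [0, 0, -0.8, 0, -1],
  [0, 0, -0.99, 0, -1],
  [0, 0, -0.99, 0, -1],
])

```text
clock: 18.02
position: [0.547, 0.1706, 0.2027]
ee_rot: [0.328, 0.945, 0.001, 0.002]
ft_force: [0.8, 0.5, -2.1]
grip_width: 0.415
grasp_force: 50.1
```

Call:
carry_out([
  [-0.1, -0.15, 0, 0.2, -1],
  [-0.2, -0.29, 0, 0.4, -1],
  [-0.3, -0.44, 0, 0.6, -1],
  [-0.4, -0.58, 0, 0.8, -1],
  [-0.5, -0.73, 0, 1.0, -1],
])

```text
clock: 18.65
position: [0.5364, 0.0367, 0.1989]
ee_rot: [0.563, 0.827, -0.0, -0.0]
ft_force: [0.2, -0.2, -1.5]
grip_width: 0.413
grasp_force: 50.2
```

Call:
carry_out([
  [-0.16, -0.08, 0, 0.2, -1],
  [-0.32, -0.15, 0, 0.4, -1],
  [-0.47, -0.23, 0, 0.6, -1],
  [-0.63, -0.3, 0, 0.8, -1],
  [-0.79, -0.38, 0, 1.0, -1],
])

```text
clock: 19.27
position: [0.5273, -0.0944, 0.1989]
ee_rot: [0.757, 0.653, -0.0, -0.0]
ft_force: [-0.2, -0.3, -1.0]
grip_width: 0.413
grasp_force: 50.2
```

Call:
carry_out([
  [-0.18, 0.01, 0, 0.2, -1],
  [-0.35, 0.03, 0, 0.4, -1],
  [-0.53, 0.05, 0, 0.6, -1],
  [-0.7, 0.06, 0, 0.8, -1],
  [-0.9, 0.08, 0, 1.0, -1],
  [-0.9, 0.08, 0, 1.0, -1],
  [-0.9, 0.08, 0, 1.0, -1],
])

```text
clock: 20.15
position: [0.5201, -0.2282, 0.199]
ee_rot: [0.9, 0.437, -0.0, -0.0]
ft_force: [-0.5, 0.2, -2.4]
grip_width: 0.413
grasp_force: 50.2
```

```bash
python3 wr.py w5 objective2 seat2
```

```text
pose [ 0.5203 -0.2279  0.1991 51.8373] cam [ 0.5683 -0.1676  0.3195]
objective2 0.8 px [320.  12.] ztop 0.0803 topxy [ 0.6004 -0.1302] med [ 0.5981 -0.1322  0.0614]
objective2 0.75 px [316. 346.] ztop 0.2126 topxy [ 0.5208 -0.2278] med [ 0.5256 -0.2215  0.2087]
seat2 0.91 px [315. 217.] ztop 0.0194 topxy [ 0.5192 -0.2288] med [ 0.5196 -0.2279  0.018 ]
seat2 0.8 px [320.  28.] ztop 0.0193 topxy [ 0.6034 -0.1274] med [ 0.5937 -0.1361  0.0179]
seat2 0.71 px [318. 118.] ztop 0.0194 topxy [ 0.5624 -0.176 ] med [ 0.5632 -0.1752  0.018 ]
seat2 0.45 px [308. 272.] ztop 0.0485 topxy [ 0.5314 -0.2127] med [ 0.4905 -0.2576  0.0181]
```

View pics/w5.png

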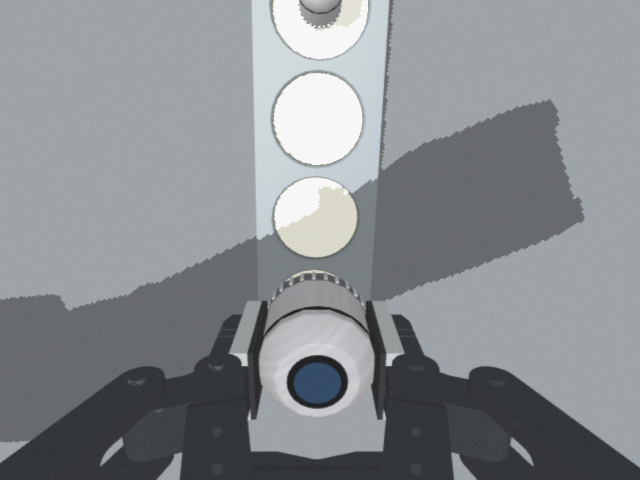

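Objective 2 is upright over recess 2, which is the third circle at pixel (315,217), and already centred to about 1 mm. I'll lower it now.

Call:
carry_out([
  [-0.01, 0, 0.2, 0, -1],
  [-0.01, 0, 0.4, 0, -1],
  [-0.01, 0, 0.6, 0, -1],
  [-0.01, 0, 0.78, 0, -1],
  [-0.01, 0, 0.89, 0, -1],
  [-0.01, 0, 0.95, 0, -1],
  [-0.01, 0, 0.97, 0, -1],
  [-0.01, 0, 0.98, 0, -1],
  [-0.01, 0, 0.98, 0, -1],
  [-0.01, 0, 0.98, 0, -1],
])

```text
clock: 21.55
position: [0.5196, -0.2304, 0.0528]
ee_rot: [0.9, 0.436, 0.0, 0.0]
ft_force: [-0.5, 0.3, -1.2]
grip_width: 0.412
grasp_force: 50.2
```

Call:
carry_out([
  [0, 0, 0.007, 0, -1],
  [0, 0, 0.007, 0, -1],
  [0, 0, 0.007, 0, -0.1],
  [0, 0, 0.007, 0, 0.4],
  [0, 0, 0.007, 0, 1],
  [0, 0, 0.007, 0, 1],
  [0, 0, 0.007, 0, 1],
  [0, 0, 0.007, 0, 1],
  [0, 0, -0.1, 0, 1],
  [0, 0, -0.3, 0, 1],
  [0, 0, -0.5, 0, 1],
  [0, 0, -0.7, 0, 1],
  [0, 0, -0.9, 0, 1],
  [0, 0, -0.98, 0, 1],
  [0, 0, -0.98, 0, 1],
])

```text
clock: 23.42
position: [0.5196, -0.2304, 0.2001]
ee_rot: [0.9, 0.436, 0.0, 0.001]
ft_force: [-0.5, -0.7, -0.7]
grip_width: 1.002
grasp_force: 0.0
```

```bash
python3 wr.py w6 objective2
python3 - <<'E'
from plan import *
p=pose_now(); print(p)
go(p,[(.4925,.2098,.2,141.5)],1)
E
```

```text
pose [ 0.5191 -0.2302  0.1989 51.7142] cam [ 0.5676 -0.1696  0.3206]
objective2 0.94 px [315. 226.] ztop 0.0654 topxy [ 0.5195 -0.2301] med [ 0.5225 -0.2263  0.0625]
objective2 0.7 px [317.  10.] ztop 0.0775 topxy [ 0.5997 -0.1306] med [ 0.5978 -0.1324  0.0539]
[np.float64(0.5188479754089087), np.float64(-0.23012760464590717), np.float64(0.19830162254413572), np.float64(51.71429167162303)]
[[0.15, -0.13, -0.0, -0.2, 1], [0.29, -0.26, -0.0, -0.4, 1], [0.44, -0.39, -0.0, -0.6, 1], [0.58, -0.52, -0.0, -0.8, 1], [0.73, -0.65, -0.0, -1.0, 1]] -> [ 0.5102 -0.0838  0.1983 81.7143]
[[0.19, -0.04, -0.0, -0.2, 1], [0.38, -0.08, -0.0, -0.4, 1], [0.58, -0.12, -0.01, -0.6, 1], [0.77, -0.16, -0.01, -0.8, 1], [0.96, -0.2, -0.01, -1.0, 1]] -> [5.012000e-01 6.310000e-02 1.998000e-01 1.117143e+02]
[[0.19, 0.06, -0.0, -0.2, 1], [0.37, 0.12, -0.0, -0.4, 1], [0.56, 0.19, -0.0, -0.59, 1], [0.74, 0.25, -0.0, -0.79, 1], [0.93, 0.31, -0.0, -0.99, 1]] -> [  0.4928   0.2099   0.1998 141.4143]
```

Call:
carry_out([
  [0.15, -0.13, 0, -0.2, 1],
  [0.29, -0.26, 0, -0.4, 1],
  [0.44, -0.39, 0, -0.6, 1],
  [0.58, -0.52, 0, -0.8, 1],
  [0.73, -0.65, 0, -1.0, 1],
])

```text
clock: 24.15
position: [0.5099, -0.083, 0.198]
ee_rot: [0.755, 0.655, -0.001, -0.001]
ft_force: [0.3, -0.5, 0.2]
grip_width: 0.996
grasp_force: 0.0
```

Call:
carry_out([
  [0.19, -0.04, 0, -0.2, 1],
  [0.38, -0.08, 0, -0.4, 1],
  [0.58, -0.12, 0, -0.6, 1],
  [0.77, -0.16, 0, -0.8, 1],
  [0.96, -0.2, 0, -1.0, 1],
])

```text
clock: 24.78
position: [0.501, 0.0638, 0.1981]
ee_rot: [0.56, 0.829, -0.0, -0.001]
ft_force: [0.9, -0.6, 0.2]
grip_width: 0.995
grasp_force: 0.0
```

Call:
carry_out([
  [0.19, 0.06, 0, -0.2, 1],
  [0.37, 0.12, 0, -0.4, 1],
  [0.56, 0.19, 0, -0.59, 1],
  [0.74, 0.25, 0, -0.79, 1],
  [0.93, 0.31, 0, -0.99, 1],
  [0.93, 0.31, 0, -0.99, 1],
  [0.93, 0.31, 0, -0.99, 1],
])

```text
clock: 25.65
position: [0.4932, 0.2093, 0.1987]
ee_rot: [0.331, 0.944, -0.0, -0.0]
ft_force: [-0.6, -0.2, -0.8]
grip_width: 1.0
grasp_force: 0.0
```

```bash
python3 wr.py w7 objective3
```

```text
pose [  0.4934   0.209    0.1989 141.3398] cam [0.4345 0.2578 0.3193]
objective3 0.88 px [313. 116.] ztop 0.0556 topxy [0.4387 0.251 ] med [0.4381 0.2517 0.0538]
objective3 0.86 px [315. 226.] ztop 0.0762 topxy [0.4928 0.2102] med [0.4884 0.2134 0.0706]
```

Call:
carry_out([
  [0.01, 0, 0.2, 0, 1],
  [0.01, 0, 0.4, 0, 1],
  [0.01, 0, 0.6, 0, 1],
  [0.01, 0, 0.78, 0, 1],
  [0.01, 0, 0.9, 0, 1],
  [0.01, 0, 0.96, 0, 1],
  [0.01, 0, 0.96, 0, 1],
  [0.01, 0, 0.96, 0, -1],
  [0.01, 0, 0.96, 0, -1],
  [0.01, 0, 0.96, 0, -1],
  [0.01, 0, 0.96, 0, -1],
  [0.01, 0, 0.96, 0, -1],
  [0.01, 0, 0.96, 0, -1],
  [0.01, 0, 0.96, 0, -1],
])

```text
clock: 27.5
position: [0.4924, 0.2107, 0.0558]
ee_rot: [0.33, 0.944, 0.0, 0.0]
ft_force: [-0.9, -1.5, 5.6]
grip_width: 0.344
grasp_force: 49.1
```

Run:
```python
from plan import *
p=pose_now(); p[2]=.199; print(p)
go(p,[(.5622,-.1763,.199,51.5)],-1)
```

```text
[np.float64(0.49241812665729706), np.float64(0.21074905507483666), 0.199, np.float64(141.4132632467879)]
[[-0.13, -0.12, -0.0, 0.2, -1], [-0.26, -0.23, -0.0, 0.4, -1], [-0.4, -0.35, -0.0, 0.6, -1], [-0.53, -0.46, -0.0, 0.8, -1], [-0.66, -0.58, -0.0, 1.0, -1]] -> [5.155000e-01 8.100000e-02 1.990000e-01 1.114133e+02]
[[-0.17, -0.03, -0.0, 0.2, -1], [-0.34, -0.07, -0.0, 0.4, -1], [-0.52, -0.1, -0.0, 0.6, -1], [-0.69, -0.14, -0.0, 0.8, -1], [-0.86, -0.17, -0.0, 1.0, -1]] -> [ 5.38900e-01 -4.84000e-02  1.99000e-01  8.14133e+01]
[[-0.16, 0.06, -0.0, 0.2, -1], [-0.33, 0.11, -0.0, 0.4, -1], [-0.49, 0.17, -0.0, 0.6, -1], [-0.66, 0.22, -0.0, 0.8, -1], [-0.82, 0.28, -0.0, 1.0, -1]] -> [ 0.5621 -0.1763  0.199  51.4133]
```

Call:
carry_out([
  [0, 0, -0.06, 0, -1],
  [0, 0, -0.2, 0, -1],
  [0, 0, -0.4, 0, -1],
  [0, 0, -0.6, 0, -1],
  [0, 0, -0.8, 0, -1],
  [0, 0, -0.96, 0, -1],
  [0, 0, -0.96, 0, -1],
])

```text
clock: 28.38
position: [0.4929, 0.2114, 0.2019]
ee_rot: [0.33, 0.944, 0.001, 0.002]
ft_force: [-0.1, -0.6, -2.3]
grip_width: 0.347
grasp_force: 49.5
```

Call:
carry_out([
  [-0.13, -0.12, 0, 0.2, -1],
  [-0.26, -0.23, 0, 0.4, -1],
  [-0.4, -0.35, 0, 0.6, -1],
  [-0.53, -0.46, 0, 0.8, -1],
  [-0.66, -0.58, 0, 1.0, -1],
])

```text
clock: 29.0
position: [0.5148, 0.0801, 0.1986]
ee_rot: [0.565, 0.825, -0.0, -0.0]
ft_force: [-0.2, 0.4, -1.9]
grip_width: 0.343
grasp_force: 49.6
```

Call:
carry_out([
  [-0.17, -0.03, 0, 0.2, -1],
  [-0.34, -0.07, 0, 0.4, -1],
  [-0.52, -0.1, 0, 0.6, -1],
  [-0.69, -0.14, 0, 0.8, -1],
  [-0.86, -0.17, 0, 1.0, -1],
])

```text
clock: 29.62
position: [0.5381, -0.0493, 0.1986]
ee_rot: [0.759, 0.651, -0.0, -0.0]
ft_force: [0.1, 0.0, -1.6]
grip_width: 0.344
grasp_force: 49.6
```

Call:
carry_out([
  [-0.16, 0.06, 0, 0.2, -1],
  [-0.33, 0.11, 0, 0.4, -1],
  [-0.49, 0.17, 0, 0.6, -1],
  [-0.66, 0.22, 0, 0.8, -1],
  [-0.82, 0.28, 0, 1.0, -1],
  [-0.82, 0.28, 0, 1.0, -1],
  [-0.82, 0.28, 0, 1.0, -1],
])

```text
clock: 30.5
position: [0.5615, -0.1753, 0.1988]
ee_rot: [0.901, 0.435, -0.0, -0.001]
ft_force: [-0.1, 0.4, -0.7]
grip_width: 0.339
grasp_force: 49.6
```

```bash
python3 wr.py w8 objective3 seat3
```

```text
pose [ 0.5616 -0.1751  0.199  51.5617] cam [ 0.61   -0.115   0.3193]
objective3 0.8 px [316. 349.] ztop 0.219 topxy [ 0.563  -0.1746] med [ 0.5674 -0.1681  0.2111]
objective3 0.6 px [319. 122.] ztop 0.0871 topxy [ 0.6052 -0.1234] med [ 0.6055 -0.1227  0.082 ]
seat3 0.92 px [318. 216.] ztop 0.0193 topxy [ 0.5622 -0.1766] med [ 0.5627 -0.1756  0.018 ]
seat3 0.79 px [320. 116.] ztop 0.0196 topxy [ 0.6058 -0.1235] med [ 0.6083 -0.1205  0.018 ]
seat3 0.64 px [321. 277.] ztop 0.0195 topxy [ 0.5438 -0.2074] med [ 0.538  -0.2103  0.0182]
```

View pics/w8.png

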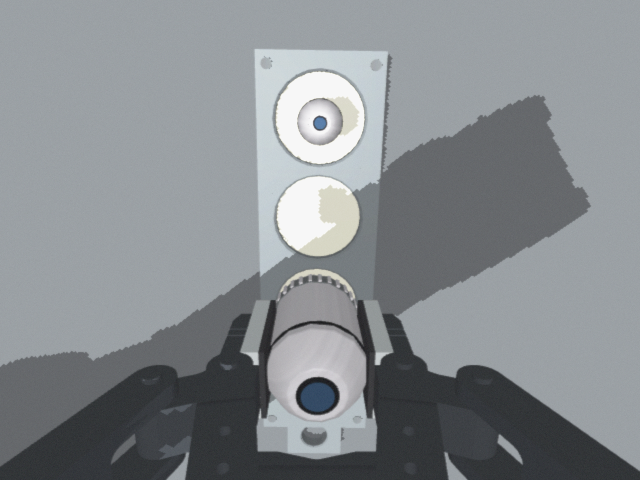

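Objective 3 is upright over the empty recess at pixel (318,216), and objective 4 stands in the end recess at (320,118). I'll lower this one.

Call:
carry_out([
  [0, 0, 0.2, 0, -1],
  [0, 0, 0.4, 0, -1],
  [0, 0, 0.6, 0, -1],
  [0, 0, 0.77, 0, -1],
  [0, 0, 0.87, 0, -1],
  [0, 0, 0.93, 0, -1],
  [0, 0, 0.95, 0, -1],
  [0, 0, 0.95, 0, -1],
  [0, 0, 0.95, 0, -1],
])

```text
clock: 31.78
position: [0.5622, -0.1765, 0.0575]
ee_rot: [0.901, 0.434, 0.0, 0.0]
ft_force: [0.2, -0.3, -1.1]
grip_width: 0.344
grasp_force: 49.7
```

Another 1.5 mm down, then release.

Call:
carry_out([
  [0, 0, 0.01, 0, -1],
  [0, 0, 0.01, 0, -1],
  [0, 0, 0.01, 0, -0.2],
  [0, 0, 0.01, 0, 0.4],
  [0, 0, 0.01, 0, 1],
  [0, 0, 0.01, 0, 1],
  [0, 0, 0.01, 0, 1],
  [0, 0, 0.01, 0, 1],
  [0, 0, -0.1, 0, 1],
  [0, 0, -0.3, 0, 1],
  [0, 0, -0.5, 0, 1],
  [0, 0, -0.7, 0, 1],
  [0, 0, -0.9, 0, 1],
  [0, 0, -0.95, 0, 1],
  [0, 0, -0.95, 0, 1],
])

```text
clock: 33.65
position: [0.5619, -0.1764, 0.1998]
ee_rot: [0.901, 0.434, 0.0, 0.0]
ft_force: [0.5, 0.5, -0.6]
grip_width: 1.002
grasp_force: 0.0
```

```bash
python3 wr.py w9 objective3
python3 - <<'E'
from plan import *
p=pose_now(); p[2]=.199; print(p)
go(p,[(.4383,.2508,.199,141.5)],1)
E
```

```text
pose [ 0.5615 -0.1763  0.1988 51.4181] cam [ 0.6102 -0.116   0.3203]
objective3 0.67 px [316. 228.] ztop 0.0762 topxy [ 0.5621 -0.176 ] med [ 0.5658 -0.1716  0.0705]
objective3 0.58 px [317. 120.] ztop 0.0872 topxy [ 0.6055 -0.123 ] med [ 0.6059 -0.1227  0.0825]
[np.float64(0.5612720615939312), np.float64(-0.1762605353897413), 0.199, np.float64(51.419620795941675)]
[[0.11, -0.16, -0.0, -0.2, 1], [0.23, -0.32, -0.0, -0.4, 1], [0.34, -0.48, -0.0, -0.6, 1], [0.46, -0.64, -0.0, -0.8, 1], [0.57, -0.8, -0.0, -1.0, 1]] -> [ 5.20800e-01 -3.46000e-02  1.99000e-01  8.14196e+01]
[[0.18, -0.08, -0.0, -0.2, 1], [0.36, -0.16, -0.0, -0.4, 1], [0.54, -0.25, -0.0, -0.6, 1], [0.72, -0.33, -0.0, -0.8, 1], [0.9, -0.41, -0.0, -1.0, 1]] -> [4.801000e-01 1.081000e-01 1.990000e-01 1.114196e+02]
[[0.2, 0.02, -0.0, -0.2, 1], [0.39, 0.04, -0.0, -0.4, 1], [0.59, 0.05, -0.0, -0.6, 1], [0.78, 0.07, -0.0, -0.8, 1], [0.98, 0.09, -0.0, -1.0, 1]] -> [  0.439    0.2499   0.199  141.4196]
```

Call:
carry_out([
  [0.11, -0.16, 0, -0.2, 1],
  [0.23, -0.32, 0, -0.4, 1],
  [0.34, -0.48, 0, -0.6, 1],
  [0.46, -0.64, 0, -0.8, 1],
  [0.57, -0.8, 0, -1.0, 1],
])

```text
clock: 34.38
position: [0.5204, -0.0337, 0.1982]
ee_rot: [0.757, 0.654, -0.001, -0.001]
ft_force: [-0.1, -0.4, 0.6]
grip_width: 1.0
grasp_force: 0.0
```

Call:
carry_out([
  [0.18, -0.08, 0, -0.2, 1],
  [0.36, -0.16, 0, -0.4, 1],
  [0.54, -0.25, 0, -0.6, 1],
  [0.72, -0.33, 0, -0.8, 1],
  [0.9, -0.41, 0, -1.0, 1],
])

```text
clock: 35.0
position: [0.4798, 0.1087, 0.1983]
ee_rot: [0.562, 0.827, -0.0, -0.001]
ft_force: [-0.3, -0.8, -0.2]
grip_width: 1.002
grasp_force: 0.0
```

Call:
carry_out([
  [0.2, 0.02, 0.01, -0.2, 1],
  [0.39, 0.04, 0.01, -0.4, 1],
  [0.59, 0.05, 0.02, -0.6, 1],
  [0.78, 0.07, 0.02, -0.8, 1],
  [0.98, 0.09, 0.03, -1.0, 1],
  [0.98, 0.09, 0.03, -1.0, 1],
  [0.98, 0.09, 0.03, -1.0, 1],
])

```text
clock: 35.88
position: [0.4396, 0.2496, 0.1945]
ee_rot: [0.33, 0.944, -0.0, -0.0]
ft_force: [-0.2, -0.1, 0.3]
grip_width: 1.001
grasp_force: 0.0
```

```bash
python3 wr.py w10 objective1
```

```text
pose [  0.4398   0.2492   0.1946 141.3673] cam [0.3808 0.298  0.3151]
objective1 0.92 px [316. 222.] ztop 0.0555 topxy [0.4381 0.2515] med [0.4354 0.2536 0.0536]
```

Call:
carry_out([
  [0.015, 0, 0.2, 0, 1],
  [0.015, 0, 0.4, 0, 1],
  [0.015, 0, 0.6, 0, 1],
  [0.015, 0, 0.8, 0, 1],
  [0.015, 0, 0.92, 0, 1],
  [0.015, 0, 0.985, 0, 1],
  [0.015, 0, 0.985, 0, 1],
  [0.015, 0, 0.985, 0, -1],
  [0.015, 0, 0.985, 0, -1],
  [0.015, 0, 0.985, 0, -1],
  [0.015, 0, 0.985, 0, -1],
  [0.015, 0, 0.985, 0, -1],
  [0.015, 0, 0.985, 0, -1],
])

```text
clock: 37.6
position: [0.4382, 0.2512, 0.0479]
ee_rot: [0.33, 0.944, 0.0, 0.001]
ft_force: [-2.7, -1.7, 10.3]
grip_width: 0.489
grasp_force: 49.6
```

Run:
```python
from plan import *
p=pose_now(); p[2]=.1946; print(p)
go(p,[(.476,-.2815,.1946,51.5)],-1)
```

```text
[np.float64(0.43817955255075997), np.float64(0.2512242547055497), 0.1946, np.float64(141.40944071121768)]
[[-0.13, -0.14, -0.0, 0.17, -1], [-0.27, -0.29, -0.0, 0.33, -1], [-0.4, -0.43, -0.0, 0.5, -1], [-0.53, -0.58, -0.0, 0.67, -1], [-0.67, -0.72, -0.0, 0.83, -1], [-0.8, -0.87, -0.0, 1.0, -1]] -> [4.506000e-01 7.440000e-02 1.946000e-01 1.114094e+02]
[[-0.2, -0.06, -0.0, 0.18, -1], [-0.4, -0.12, -0.0, 0.35, -1], [-0.6, -0.19, -0.0, 0.53, -1], [-0.8, -0.25, -0.0, 0.7, -1], [-1.0, -0.31, -0.0, 0.88, -1]] -> [ 4.62000e-01 -8.23000e-02  1.94600e-01  8.50094e+01]
[[-0.2, 0.03, -0.0, 0.17, -1], [-0.4, 0.06, -0.0, 0.34, -1], [-0.6, 0.1, -0.0, 0.51, -1], [-0.8, 0.13, -0.0, 0.68, -1], [-1.0, 0.16, -0.0, 0.85, -1]] -> [ 0.4729 -0.2338  0.1946 59.5094]
[[-0.13, 0.09, -0.0, 0.14, -1], [-0.26, 0.18, -0.0, 0.27, -1]] -> [ 0.4764 -0.2811  0.1946 51.4094]
```

Call:
carry_out([
  [0, 0, -0.06, 0, -1],
  [0, 0, -0.2, 0, -1],
  [0, 0, -0.4, 0, -1],
  [0, 0, -0.6, 0, -1],
  [0, 0, -0.8, 0, -1],
  [0, 0, -0.985, 0, -1],
  [0, 0, -0.985, 0, -1],
])

```text
clock: 38.48
position: [0.4386, 0.252, 0.1977]
ee_rot: [0.33, 0.944, 0.001, 0.002]
ft_force: [-0.7, 0.6, -2.7]
grip_width: 0.491
grasp_force: 51.0
```

Call:
carry_out([
  [-0.13, -0.14, 0, 0.17, -1],
  [-0.27, -0.29, 0, 0.33, -1],
  [-0.4, -0.43, 0, 0.5, -1],
  [-0.53, -0.58, 0, 0.67, -1],
  [-0.67, -0.72, 0, 0.83, -1],
  [-0.8, -0.87, 0, 1.0, -1],
])

```text
clock: 39.22
position: [0.4502, 0.0728, 0.1946]
ee_rot: [0.565, 0.825, -0.0, -0.0]
ft_force: [0.5, 0.2, -1.5]
grip_width: 0.49
grasp_force: 51.1
```

Call:
carry_out([
  [-0.2, -0.06, 0, 0.18, -1],
  [-0.4, -0.12, 0, 0.35, -1],
  [-0.6, -0.19, 0, 0.53, -1],
  [-0.8, -0.25, 0, 0.7, -1],
  [-1.0, -0.31, 0, 0.88, -1],
])

```text
clock: 39.85
position: [0.4618, -0.0845, 0.1948]
ee_rot: [0.739, 0.673, -0.0, 0.0]
ft_force: [0.6, 0.3, -2.2]
grip_width: 0.488
grasp_force: 51.1
```

Call:
carry_out([
  [-0.2, 0.03, 0, 0.17, -1],
  [-0.4, 0.06, 0, 0.34, -1],
  [-0.6, 0.1, 0, 0.51, -1],
  [-0.8, 0.13, 0, 0.68, -1],
  [-1.0, 0.16, 0, 0.85, -1],
])

```text
clock: 40.48
position: [0.4725, -0.2359, 0.1946]
ee_rot: [0.87, 0.494, -0.0, -0.0]
ft_force: [0.7, 0.6, -1.9]
grip_width: 0.494
grasp_force: 51.1
```

Call:
carry_out([
  [-0.13, 0.09, 0, 0.14, -1],
  [-0.26, 0.18, 0, 0.27, -1],
  [-0.26, 0.18, 0, 0.27, -1],
  [-0.26, 0.18, 0, 0.27, -1],
])

```text
clock: 40.98
position: [0.4763, -0.2806, 0.1947]
ee_rot: [0.901, 0.434, 0.0, -0.0]
ft_force: [-0.3, 0.2, -0.6]
grip_width: 0.488
grasp_force: 51.1
```

```bash
python3 wr.py w11 objective1 seat1
```

```text
pose [ 0.4763 -0.2804  0.1948 51.4888] cam [ 0.5247 -0.2203  0.3153]
objective1 0.92 px [320. 123.] ztop 0.0656 topxy [ 0.5192 -0.2301] med [ 0.5198 -0.2296  0.0632]
objective1 0.81 px [316. 341.] ztop 0.2021 topxy [ 0.4772 -0.2798] med [ 0.4816 -0.2742  0.2003]
objective1 0.72 px [319.  14.] ztop 0.0739 topxy [ 0.5568 -0.1824] med [ 0.5537 -0.1861  0.0653]
seat1 0.94 px [319.  29.] ztop 0.0195 topxy [ 0.5599 -0.1804] med [ 0.5488 -0.1902  0.018 ]
seat1 0.85 px [316. 113.] ztop 0.0193 topxy [ 0.5193 -0.2284] med [ 0.5221 -0.2202  0.018 ]
seat1 0.59 px [316. 218.] ztop 0.0193 topxy [ 0.4758 -0.2811] med [ 0.4763 -0.2807  0.018 ]
```

View pics/w11.png

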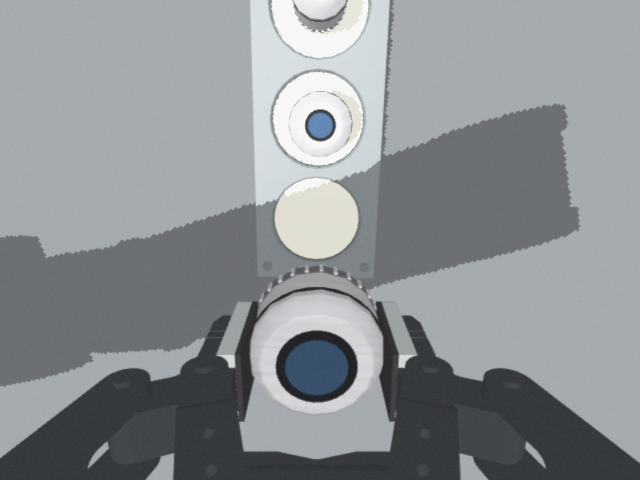

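Objective 1 is upright over recess 1 at pixel (316,218), with objectives 2 and 3 beyond it. I'll lower it.

Call:
carry_out([
  [0, 0, 0.2, 0, -1],
  [0, 0, 0.4, 0, -1],
  [0, 0, 0.6, 0, -1],
  [0, 0, 0.78, 0, -1],
  [0, 0, 0.89, 0, -1],
  [0, 0, 0.95, 0, -1],
  [0, 0, 0.97, 0, -1],
  [0, 0, 0.97, 0, -1],
  [0, 0, 0.97, 0, -1],
])

```text
clock: 42.25
position: [0.4765, -0.2814, 0.05]
ee_rot: [0.901, 0.434, 0.0, 0.001]
ft_force: [0.2, 0.7, -2.2]
grip_width: 0.49
grasp_force: 51.1
```

Call:
carry_out([
  [0, 0, 0.012, 0, -1],
  [0, 0, 0.012, 0, -1],
  [0, 0, 0.012, 0, 0.1],
  [0, 0, 0.012, 0, 0.5],
  [0, 0, 0.012, 0, 1],
  [0, 0, 0.012, 0, 1],
  [0, 0, 0.012, 0, 1],
  [0, 0, 0.012, 0, 1],
  [0, 0, -0.1, 0, 1],
  [0, 0, -0.3, 0, 1],
  [0, 0, -0.5, 0, 1],
  [0, 0, -0.7, 0, 1],
  [0, 0, -0.9, 0, 1],
  [0, 0, -0.98, 0, 1],
  [0, 0, -0.98, 0, 1],
])

```text
clock: 44.12
position: [0.4763, -0.2813, 0.197]
ee_rot: [0.901, 0.434, 0.0, 0.001]
ft_force: [-0.4, 0.1, 0.1]
grip_width: 1.001
grasp_force: 0.0
```

```bash
python3 wr.py w12 objective1
python3 - <<'E'
from h import *
p=camera("scene"); save(p,"scene2")
for q in("oil_bottle","slide_box"): print(q,[(np.round(b["position"],3),round(b["conf"],2)) for b in boxes_of(q,p)[:1]])
E
```

```text
pose [ 0.4758 -0.2811  0.1959 51.4128] cam [ 0.5246 -0.2208  0.3176]
objective1 0.84 px [316. 224.] ztop 0.0556 topxy [ 0.4773 -0.2806] med [ 0.4795 -0.2777  0.0537]
objective1 0.8 px [319. 122.] ztop 0.0656 topxy [ 0.5195 -0.2301] med [ 0.5199 -0.2297  0.0632]
objective1 0.58 px [318.  13.] ztop 0.074 topxy [ 0.557  -0.1829] med [ 0.5537 -0.1861  0.0652]
oil_bottle [(array([0.78 , 0.115, 0.044]), 0.68)]
slide_box [(array([ 0.782, -0.027,  0.034]), 0.98)]
```

View pics/scene2.png

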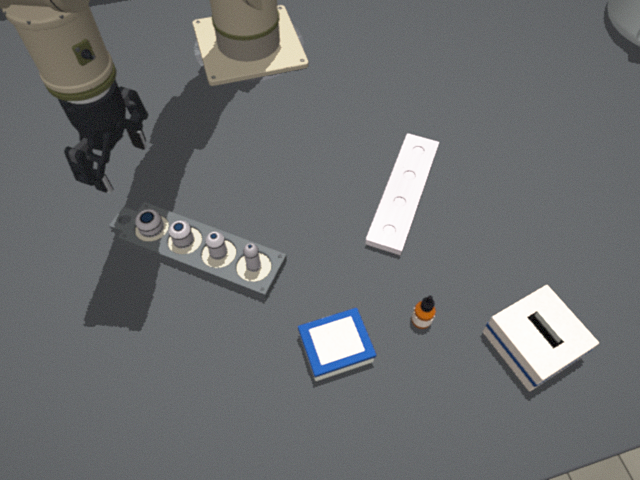

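All four objectives stand upright in order from the lug, at pixels (150,222), (181,236), (216,246) and (252,258). The bar is empty, the bottle and box haven't moved, and the arm is clear.

```bash
python3 -c "
from workcell import ticket; print(ticket.hand_in())"
```

```text
the job is handed in; nothing more can be done
None
```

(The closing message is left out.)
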